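# Index the dish shuttle under the camera

### The arm

A 6-joint arm with a two-finger parallel gripper is mounted at the origin on a cart in front of the work surface, level with it; the furniture and walls round the work are solid. World frame = base frame: x ahead of the robot, y to its left, z up, the work surface at z = 0. Lengths are in m, angles in rad, forces in N, time in s.
With the tool pointing down it reaches from about 0.3 to 0.875 m from the base axis. Payload 6.4 kg.
Tool frame: the origin (TCP) lies midway between the tips of the shut fingers; the grasp point (between the pads) lies 19 mm behind it; z points along the fingers, y is the line along which they close (so a half turn about z gives the same grasp; the last joint's range is limited). The gripper opens to 85 mm and grips with 20 to 120 N. Pads are 22 mm wide; open, the fingers measure 114 mm over their backs; the gripper's body (76 mm by 85 mm) begins 54 mm behind the grasp point. The pads swing forward as they close: fully open they stand 13 mm farther back than shut.
Start: joints at [0.894, 0.181, 1.607, -0, 1.354, -0.206], TCP at [0.261, 0.512, 0.194] pointing down, gripper open.
Joint ranges: [-2.99, 2.99], [-0.89, 2.07], [0.3, 2.58], [-1.14, 4.28], [0, 2.63], [-3.12, 3.12]. Speed limits (rad/s): [2.57, 2.57, 3.01, 3.14, 3.14, 3.14].

### API

Orientations are given as a unit quaternion [x, y, z, w].
In Python, from plant import * gives the robot as it stands.
- The arm moves only by the tool carry_out, never from a script. Its argument "moves" is text: rows parted by semicolons, each of 7 numbers parted by spaces: the finger opening in mm, from 0 to 85.4, then the shift along the tool's x, y, z in mm, then the turn, a rotation vector about the tool's x, y, z in rad. In form: hand dx dy dz wx wy wz; .... A call has 1 to 20 rows; each row is the pose to reach, as a shift and turn from the pose commanded when the call began, along the tool's axes at that moment; what a row does not reach only later rows make up. A row lasts 1/12 s, in which the tool goes at most 41.7 mm and 7.16 degrees, less where a joint would pass 70% of its speed; a pose out of reach is approached as far as the arm can. A call with a gripper value outside its range is refused whole. The fingers move at their own pace and stop on an object; the grip force is fixed at half the most. Time passes only in rows, so rows that repeat a pose let the fingers close. It gives the time, the measured TCP pose, the force, the opening and the grip force at its end, in the units of the state.
- get_obs(): the state, without advancing time (a new reading comes with each control period).
- snapshot(name): name is "scene" or "top" or "wrist"; returns a dict with "color" (400x640x3 uint8, red, green, blue), "vfov" (degrees; the focal length in pixels is half the picture's height over the tangent of half this angle, whatever the lens; pixels are square), "cx", "cy" (the principal point, pixels), "extrinsics" (4x4, takes a point from world to camera coordinates); the wrist camera has in their place "tool_from_camera" (4x4, takes a point from camera to tool coordinates, whose origin is the TCP and whose axes are the flange's). Camera axes: x right, y down, z forward; pixel columns grow to the right and rows downward; lengths in m; the calibration is good to about 2 mm. A picture is of the moment at which its call begins: read the wrist's pose just before it. There is no depth.
- hand_in(): hands the job in; it is judged then, once.
The state is a dict: "time_s": time; "qpos": joint angles; "qvel": joint speeds; "joint_efforts": joint torques, N m; "position": TCP position; "ee_rot": TCP orientation; "force": force on the tool from outside, world axes, zero at the start; "torque": the same for the moment, N m; "opening": opening from 0.0 (shut) to 1.0 (fully open); "grip_force": force on a finger pad.
Only numpy, scipy, OpenCV 4.12 (cv2) and the standard library are available. Lean on these libraries where they do the work, as an engineer would, in place of code of your own. Each camera call takes 0.05 s, during which the arm holds its last target. There are 200 camera calls.

### The job

Move the dish shuttle from its loading hole to its place under the camera: lift the black plunger knob, slide the carriage along its rails until it stands beneath the camera, and let the plunger drop fully home in the hole there, so that the carriage is locked. The strip with that hole was set by eye, so feel for the hole with a light hand and never force the pin against it; let go of everything at the end. Keep the dishes sitting in their nest, do not touch the camera or its stand, and leave the other things on the bench alone.

Things in the scene. Friction and masses are not known exactly. Their poses are not given: they have to be found in the camera images.
- shuttle_base: aluminium base plate of the dish shuttle, 222 x 330 x 12 mm, bolted down, with two rails. Origin on the bench; y axis along the rails (the carriage travels towards +y), x axis away from the robot, z up. The dark index bar (22 mm wide, top 28 mm above the bench) lies along the front at x = -0.105, under the plunger. Hole 1 (loading) is in it at y = -0.100.
- carriage (a joint): position of the aluminium carriage along the rails, m: 0 in the loading hole (start), grows towards the base's +y; range -0.004 to 0.195. Sliding it takes about 1 N with the plunger lifted, 4 to 9 N with the pin dragging on the bar or strip; once the pin is in a hole it is locked. Its plate is 100 x 100 mm, top 44 mm above the bench; a 40 mm wide tongue reaches to the plunger.
- plunger (a joint): lift of the plunger, m: 0 = fully home in a hole, 0.008 = pin standing on the bar, 0.010 = on the brass strip (lift it more than that to slide freely), 0.016 = upper stop. A spring pushes it down with about 6 N at 0, 9 N at 0.010, 10 N at 0.016; let go, it drops by itself (damped, about 0.1 s for 10 mm) and does not stay up.
- knob (a point): centre of the plunger's round black knob, 28 mm across and 20 mm tall, vertical axis, gripped on its sides; rises and slides with the plunger. Its centre is 78 mm above the bench when home. Under the knob is a dark 21 mm plunger body that ends 4 mm below the knob (when home).
- index_pin: the plunger's steel pin, 10 mm across with a flat end, origin at the tip, z up; moves with the knob. Each hole is 12 mm wide along the rails, so it takes the pin only within about 1 mm of centre, and the pin goes 10 mm deep.
- nest (a point): centre of the dish seat on the carriage's top, between four 12 mm high locating pins; 125 mm behind the knob's axis.
- dish: two lidded petri dishes as one piece, 92 mm across, 30 mm tall, loose in the nest with 1.4 mm play to each locating pin; origin at the centre of the underside, z up.
- camera_stand: stand clamped to the back of the base: grey foot, post, black camera with white ring light, 266 mm tall. Origin on the bench, axes parallel to shuttle_base; its place along that y axis varies. It includes the brass index strip (2 mm thick, 140 mm long, fixed on the bar; its ends stop a lowered pin) with hole 2 (imaging) at its middle, up to 15 mm to either side of the camera's axis along y.
- camera_axis (a point): lower face of the ring light (54 mm across) on the camera's axis, 160 mm above the bench, straight over the line along which the nest's centre travels.
- dish_stack: stack of four petri dishes, 92 mm across, 60 mm tall, standing loose on the bench; bystander.
- timer: small white timer, 70 x 66 x 18 mm, loose on the bench; bystander.
- marker: black and white marker pen, 131 mm long, loose on a dark blue notebook; bystander.
Mind the look-alikes: they are no part of the job. Leave any pink look-alike of the dish alone.

How it is judged:
On the way, in this order (a step that is already met when the one before it is completed fails the run):
1. the plunger is lifted clear of the loading hole (value of joint plunger above 0.0095 m and value of joint carriage below 0.02 m), for 0.1 s.
2. the carriage has left the loading place with the plunger out (value of joint plunger above 0.008 m and value of joint carriage above 0.03 m), for 0.1 s.
At the end, for the whole second after the job is handed in: The plunger is home in hole 2 (lift under 2 mm) with the carriage under the camera (nest within 20 mm of the camera's axis along the rails, as the hole holds it), at rest, and the dishes still sit level in the nest (within 6 mm of its centre) (value of joint plunger below 0.002 m and y of nest in the frame of camera_stand between -0.02 and 0.02 m and velocity of joint carriage between -0.005 and 0.005 m/s and distance between dish and nest below 0.006 m and angle between dish's own z axis and vertical below 0.06 rad and linear speed of dish below 0.02 m/s); the robot touches nothing.
It fails at once if the index pin is forced against the index bar or strip with more than 40 N (contact force between index_pin and camera_stand above 40 N or contact force between index_pin and shuttle_base above 40 N).
It fails at once if the camera or its stand is touched with more than 3 N (contact force between any of the fingers, the arm and camera_stand above 3 N).
It fails at once if the dishes leave the nest (distance between dish and nest above 0.015 m or angle between dish's own z axis and vertical above 0.2 rad).
It fails at once if a bystander is moved by more than 2 cm (distance of any of dish_stack, timer, marker from where it was at the start of the episode above 0.02 m).
It also fails if it takes over 40 s, if anything falls off the work surface, if the arm or the gripper's body presses on something with over 40 N, if the wrist force passes 120 N, or if a joint passes its speed limit or range.

## Working session

There is one attempt and no reset: what is moved stays moved. The work goes in short steps, Python scripts to look and compute and a tool call to move; the robot and the scene stay as the last step left them, time stands still between calls to the robot, and variables do not carry over. Pictures are saved under pics/ and viewed, at most 12 in all, crops included, and the job is handed in when it is done.

Besides the shell and the picture viewer there is one more tool, called as name(argument=value, ...) on one line, values as JSON. carry_out: Moves the arm, as the interface text tells. Its arguments: {"type":"object","properties":{"moves":{"type":"string"}},"required":["moves"]}

```bash
mkdir -p pics; cat > h.py <<'E'
from plant import *
import numpy as np, cv2
def save(s,n): cv2.imwrite('pics/'+n,s['color'][:,:,::-1])
def ray(s,u,v):
    f=200/np.tan(np.radians(s['vfov'])/2); E=np.array(s['extrinsics'])
    d=np.array([(u-s['cx'])/f,(v-s['cy'])/f,1]); R=E[:3,:3]
    return -R.T@E[:3,3], R.T@d
def onz(s,u,v,z):
    o,d=ray(s,u,v); return o+d*(z-o[2])/d[2]
def proj(s,p):
    f=200/np.tan(np.radians(s['vfov'])/2); E=np.array(s['extrinsics'])
    c=E[:3,:3]@p+E[:3,3]; return f*c[0]/c[2]+s['cx'], f*c[1]/c[2]+s['cy']
E
python3 - <<'E'
from h import *
import pickle
o=get_obs(); print(o)
d={n:snapshot(n) for n in('scene','top')}
pickle.dump(d,open('s0.pkl','wb'))
for n in d: save(d[n],n+'0.png'); print(n,d[n]['vfov'],ray(d[n],d[n]['cx'],d[n]['cy']))
E
```

```text
{'time_s': 0.0, 'qpos': array([ 8.93730664e-01,  1.81577136e-01,  1.60801574e+00, -1.30087027e-05,
        1.35378616e+00, -2.06278025e-01]), 'qvel': array([-1.28688836e-03,  3.71277816e-03, -8.28968991e-04, -5.33094839e-04,
        8.29600540e-05,  2.37464580e-04]), 'joint_efforts': array([-8.19783909e-04, -4.44860315e+01, -3.51339090e+01, -4.13602229e-04,
        8.94628727e-03, -9.01265435e-05]), 'position': array([0.26039315, 0.51196365, 0.19326017]), 'ee_rot': array([ 2.33224501e-01,  9.72422508e-01, -8.10197933e-04, -3.76056810e-04]), 'force': array([ 0.63426855, -0.47161971,  0.70373393]), 'torque': array([ 0.00430475, -0.01535637, -0.02601913]), 'grip_force': 0.0, 'opening': 1.0028398655429196}
scene 52.117110853089684 (array([-0.09673754, -0.37466901,  0.95787528]), array([ 0.51144249,  0.35104841, -0.78434151]))
top 46.333834532491295 (array([0.18935872, 0.00285008, 1.67289713]), array([ 0.1851528 ,  0.01054425, -0.98265317]))
```

View pics/scene0.png

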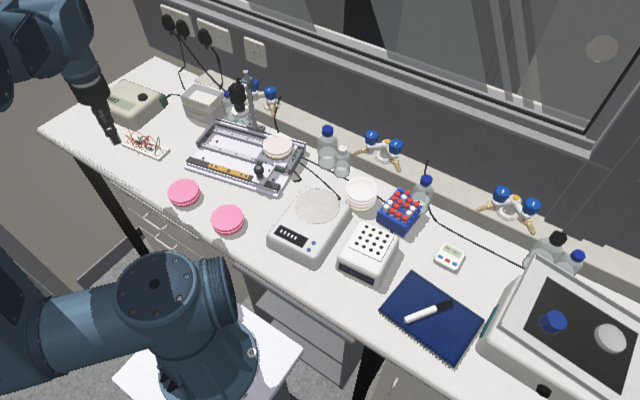

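View pics/top0.png

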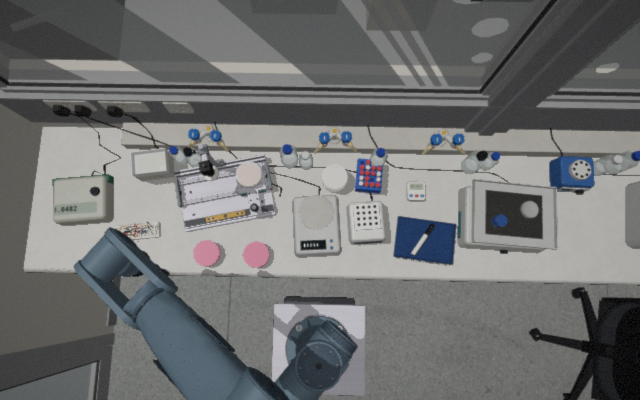

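The shuttle base is at scene (190-305, 122-195) and top (178-277, 155-230). The knob is near scene (259,171), the camera near scene (238,95), and the pink look-alike dishes lie in front. I'll enlarge the shuttle next.

```bash
python3 - <<'E'
from h import *
import pickle
d=pickle.load(open('s0.pkl','rb'))
a=d['scene']['color'][60:200,180:320]; b=d['top']['color'][140:240,170:290]
a=cv2.resize(a,(560,560),interpolation=cv2.INTER_CUBIC) 
a=cv2.resize(d['scene']['color'][120:200,180:310],None,fx=6,fy=6,interpolation=cv2.INTER_CUBIC)[:300*2]
cv2.imwrite('pics/cs.png',a[:,:,::-1])
b=cv2.resize(b,None,fx=6,fy=6,interpolation=cv2.INTER_CUBIC)
cv2.imwrite('pics/ct.png',b[:,:,::-1]); print(a.shape,b.shape)
E
```

```text
(480, 780, 3) (600, 720, 3)
```

View pics/cs.png

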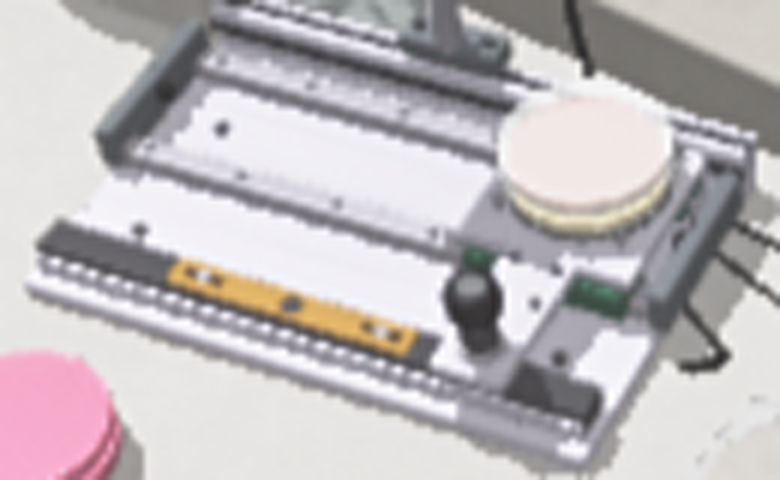

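View pics/ct.png

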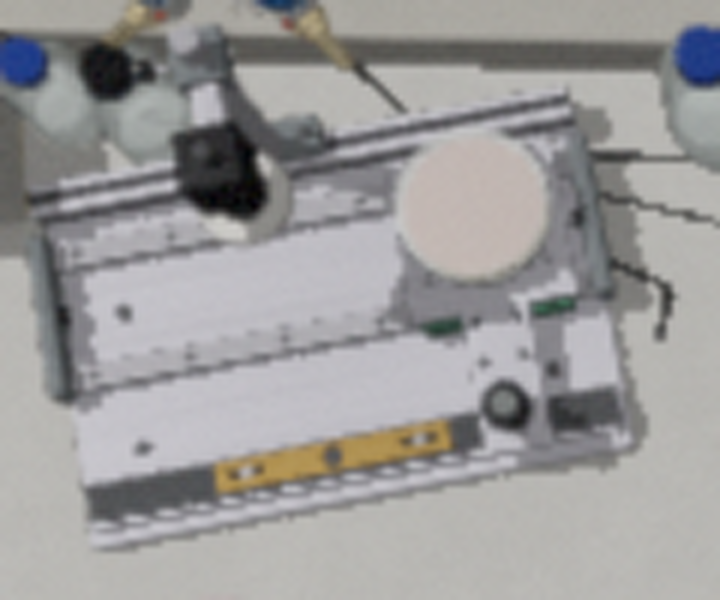

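The crops show the knob at scene (258.8,170) and top (254.3,207.2). The brass strip's hole is at scene (228.5,170.7) and top (225.7,216.0). The shuttle's dish is the cream one in the nest; the pink ones are look-alikes.

```bash
python3 - <<'E'
from h import *
import pickle
from scipy.spatial.transform import Rotation as R
d=pickle.load(open('s0.pkl','rb')); S,T=d['scene'],d['top']
def c(n,u,v): return (180+u/6-.4,120+v/6-.4) if n=='s' else (170+u/6-.4,140+v/6-.4)
def tri(a,b):
    o1,d1=ray(S,*a);o2,d2=ray(T,*b)
    A=np.c_[d1,-d2]; t=np.linalg.lstsq(A,o2-o1,rcond=None)[0]
    p,q=o1+t[0]*d1,o2+t[1]*d2; return (p+q)/2,np.linalg.norm(p-q)
print('knob tri',tri(c('s',473,297),c('t',506,403)))
print('knob z78', onz(S,*c('s',473,297),.078),' top face', onz(T,*c('t',506,403),.088))
print('hole', onz(S,*c('s',291,304),.030), onz(T,*c('t',334,456),.030))
for n,z,p in (('fl',.012,(95,548)),('fr',.012,(630,450)),('striptopL',.03,(215,465)),('stripR',.03,(452,420)),('stripfl',.03,(219,494)),('stripfr',.03,(452,446))): print(n,onz(T,*c('t',*p),z))
for p in ((175,262),(417,332)): print('S strip',onz(S,*c('s',*p),.03))
E
```

```text
knob tri (array([0.47553083, 0.23137052, 0.07972758]), np.float64(0.0038457701309406586))
knob z78 [0.47513827 0.23375462 0.078     ]  top face [0.47551253 0.22895396 0.088     ]
hole [0.4505269  0.34150381 0.03      ] [0.45189412 0.3380516  0.03      ]
fl [0.39619908 0.481492   0.012     ]
fr [0.4620797  0.16395661 0.012     ]
striptopL [0.44502639 0.40851739 0.03      ]
stripR [0.47504074 0.26893972 0.03      ]
stripfl [0.42768557 0.40501062 0.03      ]
stripfr [0.45935615 0.26816575 0.03      ]
S strip [0.43910382 0.4118002  0.03      ]
S strip [0.471737   0.27521227 0.03      ]
```

carry_out(moves="85 -80 -38 0 0 0 -0.2;85 -160 -76 10 0 0 -0.4;85 -240 -115 20 0 0 -0.55;85 -319 -153 43 0 0 -0.684;85 -319 -153 43 0 0 -0.684;85 -319 -153 43 0 0 -0.684;85 -319 -153 43 0 0 -0.684;85 -319 -153 43 0 0 -0.684;85 -319 -153 43 0 0 -0.684;85 -319 -153 43 0 0 -0.684;85 -319 -153 43 0 0 -0.684;85 -319 -153 43 0 0 -0.684")

```text
time_s: 1.1
position: [0.4753, 0.2314, 0.1508]
ee_rot: [-0.106, 0.994, 0.0, -0.001]
force: [-0.5, 0.7, 1.1]
opening: 0.996
grip_force: 0.0
```

```bash
python3 - <<'E'
from h import *
import pickle
o=get_obs(); w=snapshot('wrist'); pickle.dump((o,w),open('w1.pkl','wb'))
print(o['time_s'],o['position'],o['ee_rot'],o['force'],o['opening']); print(w['vfov'],w['cx'],w['cy'],w['tool_from_camera'])
save(w,'w1.png')
E
```

```text
1.1 [0.4752574  0.23137604 0.15077201] [-1.05685069e-01  9.94399413e-01  1.97726926e-04 -6.58488141e-04] [-0.53867537  0.6954902   1.09344234] 0.9962841433954325
58.52883137238949 320.4862061090179 200.43360006194246 [[ 9.59898034e-05 -9.60981072e-01 -2.76614116e-01  7.09691496e-02]
 [ 9.99999992e-01  7.12007222e-05  9.96596149e-05  7.27421725e-04]
 [-7.60758787e-05 -2.76614124e-01  9.60981072e-01 -1.78695036e-01]
 [ 0.00000000e+00  0.00000000e+00  0.00000000e+00  1.00000000e+00]]
```

View pics/w1.png

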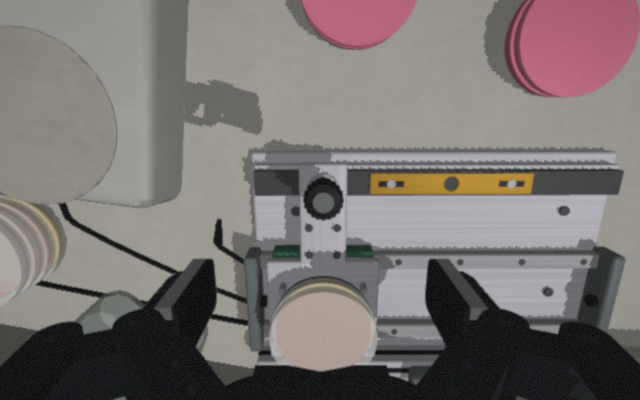

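The wrist view shows the knob's top at (323,199), the strip hole at (452,184), and the strip ends at columns 370 and 533. The rails lie level in the picture.

```bash
cat >> h.py <<'E'
from scipy.spatial.transform import Rotation as Rot
def wz(o,w,u,v,z):
    f=200/np.tan(np.radians(w['vfov'])/2); M=np.array(w['tool_from_camera']); R=Rot.from_quat(o['ee_rot']).as_matrix()
    dc=R@M[:3,:3]@np.array([(u-w['cx'])/f,(v-w['cy'])/f,1]); c=R@M[:3,3]+o['position']
    return c+dc*(z-c[2])/dc[2]
def tool(o,p): return Rot.from_quat(o['ee_rot']).inv().apply(np.array(p)-o['position'])*1000
E
python3 - <<'E'
from h import *
import pickle
o,w=pickle.load(open('w1.pkl','rb')); im=w['color']; hsv=cv2.cvtColor(im,cv2.COLOR_RGB2HSV)
m=cv2.inRange(hsv,(12,120,80),(28,255,255)); m[:100]=0; m[250:]=0
c=max(cv2.findContours(m,0,2)[0],key=cv2.contourArea); print('strip',cv2.minAreaRect(c))
g=cv2.cvtColor(im,cv2.COLOR_RGB2GRAY)
def dark(x0,x1,y0,y1,t):
    k=np.uint8(g[y0:y1,x0:x1]<t); cs=cv2.findContours(k,0,2)[0]; q=max(cs,key=cv2.contourArea); (a,b),r=cv2.minEnclosingCircle(q); return a+x0,b+y0,r
K=dark(298,348,174,225,70); H=dark(440,464,174,194,110); print(K,H)
for z in(.078,.088):print('knob',z,wz(o,w,K[0],K[1],z),tool(o,wz(o,w,K[0],K[1],z)))
h=wz(o,w,H[0],H[1],.03);print('hole',h,tool(o,h))
for x in(255,620):
  p=wz(o,w,x,170.5,.028);print('bar',p,tool(o,p))
E
```

```text
strip ((451.49993896484375, 182.99998474121094), (162.99996948242188, 19.999996185302734), -0.0)
(322.57058906555176, 197.92352867126465, 21.080944061279297) (451.0, 183.5, 7.826338291168213)
knob 0.078 [0.47419503 0.23351777 0.078     ] [ 0.49620855  2.27843765 72.77391984]
knob 0.088 [0.47148262 0.23286612 0.088     ] [ 3.29767598  2.21678107 62.77742928]
hole [0.45135829 0.34209095 0.03      ] [-5.86981941e-02  1.13200635e+02  1.20832319e+02]
bar [0.47606412 0.17490754 0.028     ] [ 10.92456744 -55.44199427 122.75645651]
bar [0.41020064 0.48130205 0.028     ] [ 10.91667032 257.95163439 122.92330488]
```

carry_out(moves="60 0 2 30 0 0 0;60 0 2 60 0 0 0;60 0 2 80 0 0 0;60 0 2 90 0 0 0;60 0 2 90 0 0 0;45 0 2 90 0 0 0;38 0 2 90 0 0 0;32 0 2 90 0 0 0;25 0 2 90 0 0 0;20 0 2 90 0 0 0;20 0 2 90 0 0 0;20 0 2 90 0 0 0;20 0 2 90 0 0 0")

```text
time_s: 2.23
position: [0.4754, 0.2333, 0.0613]
ee_rot: [-0.106, 0.994, 0.0, 0.0]
force: [-0.1, -0.6, 0.3]
opening: 0.231
grip_force: 0.0
```

```bash
python3 - <<'E'
from h import *
import pickle
o=get_obs(); w=snapshot('wrist'); pickle.dump((o,w),open('w2.pkl','wb'))
print(o['position'],o['force'],o['opening'],o['grip_force']); save(w,'w2.png')
E
```

```text
[0.47536429 0.23330642 0.06133172] [-0.07886857 -0.56144392  0.27058718] 0.23123807826572856 0.0
```

View pics/w2.png

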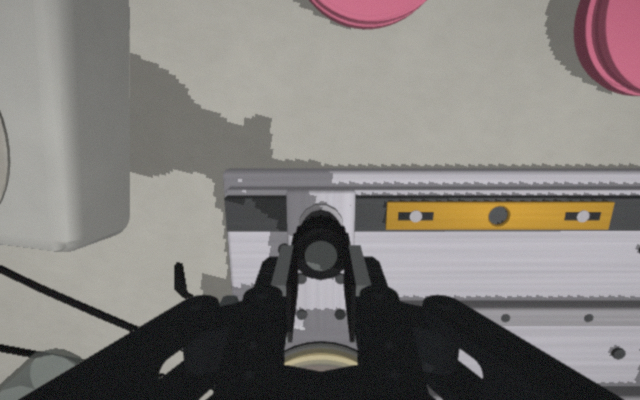

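```bash
python3 - <<'E'
from h import *
import pickle
o,w=pickle.load(open('w2.pkl','rb'))
for n,u,v,z in (('ktop',322,257,.088),('ktop if lifted',322,257,.104),('kleft',293,257,.088),('kright',350,257,.088),('ring',322,207,.044),('hole',499,215,.03),('barN',300,196,.028),('barF',300,231,.028)):
    print(n,tool(o,wz(o,w,u,v,z)).round(1))
f=200/np.tan(np.radians(w['vfov'])/2); M=np.linalg.inv(w['tool_from_camera'])
for p in ((0,.010,-.019),(0,-.010,-.019),(.011,.010,-.019),(-.011,.01,-.019),(0,.01,0)):
    c=M@np.r_[p,1]; print(p,(f*c[:2]/c[2]+[w['cx'],w['cy']]).round())
E
python3 - <<'E'
import cv2
a=cv2.imread('pics/w2.png')[170:350,200:440]
cv2.imwrite('pics/w2c.png',cv2.resize(a,None,fx=3.3,fy=3.3,interpolation=2))
E
```

```text
ktop [ -0.1   1.5 -26.7]
ktop if lifted [  7.4   1.4 -42.7]
kleft [ -0.1 -12.  -26.7]
kright [ -0.1  14.5 -26.7]
ring [10.6  1.6 17.3]
hole [  1.1 111.4  31.3]
barN [ 12.8 -11.9  33.3]
barF [-10.2 -12.2  33.3]
(0, 0.01, -0.019) [340. 250.]
(0, -0.01, -0.019) [298. 250.]
(0.011, 0.01, -0.019) [340. 229.]
(-0.011, 0.01, -0.019) [339. 271.]
(0, 0.01, 0) [338. 235.]
```

View pics/w2c.png

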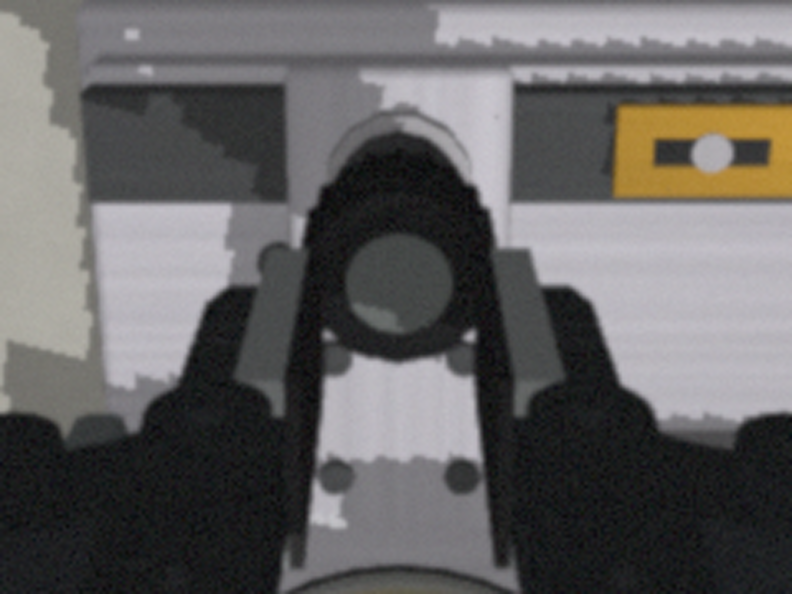

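The knob sits between the pads (crop x 305-495) and the gap is still slightly open, so I'll close further.

carry_out(moves="10 0 0 0 0 0 0;0 0 0 0 0 0 0;0 0 0 0 0 0 0;0 0 0 0 0 0 0;0 0 0 0 0 0 0")

```text
time_s: 2.7
position: [0.4753, 0.2334, 0.0612]
ee_rot: [-0.106, 0.994, -0.0, -0.0]
force: [0.1, 0.5, -0.2]
opening: 0.0
grip_force: 0.0
```

```bash
python3 - <<'E'
from h import *
import pickle
o=get_obs(); w=snapshot('wrist'); pickle.dump((o,w),open('w3.pkl','wb')); s=snapshot('scene')
print(o['position'],o['force'],o['opening'],o['grip_force'])
a=cv2.resize(w['color'][150:350,220:420],(400,400)); b=cv2.resize(s['color'][100:200,200:300],(400,400),interpolation=2)
cv2.imwrite('pics/w3.png',np.hstack([a,b])[:,:,::-1])
E
```

```text
[0.47528267 0.23335202 0.06116644] [ 0.14834174  0.45052002 -0.19662773] 0.00044227385598532193 0.0
```

View pics/w3.png

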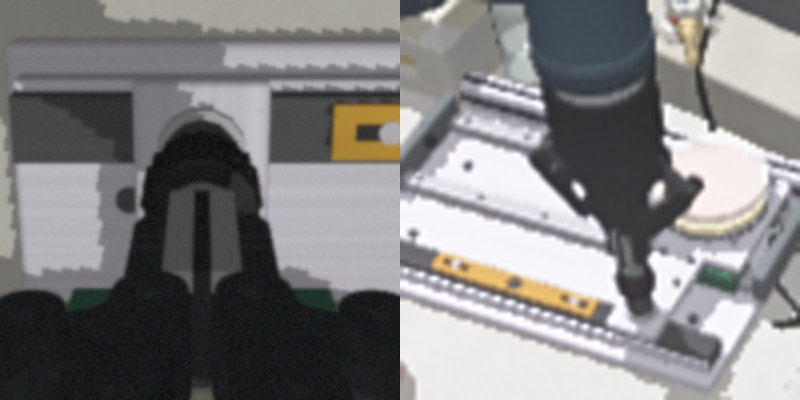

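Pictures and readings disagree: the fingers shut with no force, and in the first wrist view the open tips appear around tool z -45 mm. The real tips therefore seem to stand higher than assumed, just above the knob. I'll open, go lower in stages, and watch the force.

carry_out(moves="60 0 0 0 0 0 0;60 0 0 0 0 0 0;60 0 1 0 0 0 0;60 0 1 0 0 0 0;60 0 1 5 0 0 0;60 0 1 10 0 0 0;60 0 1 15 0 0 0;60 0 1 15 0 0 0;40 0 1 15 0 0 0;20 0 1 15 0 0 0;5 0 1 15 0 0 0;5 0 1 15 0 0 0;5 0 1 15 0 0 0;5 0 1 15 0 0 0;5 0 1 15 0 0 0")

```text
time_s: 4.05
position: [0.4753, 0.2343, 0.0467]
ee_rot: [-0.106, 0.994, -0.0, 0.0]
force: [-1.7, -1.9, 5.0]
opening: 0.277
grip_force: 58.8
```

carry_out(moves="60 0 0 0 0 0 0;60 0 0 0 0 0 0;60 0 0 0 0 0 0;60 0 0 5 0 0 0;60 0 0 10 0 0 0;60 0 0 14 0 0 0;60 0 0 14 0 0 0;40 0 0 14 0 0 0;20 0 0 14 0 0 0;5 0 0 14 0 0 0;5 0 0 14 0 0 0;5 0 0 14 0 0 0;5 0 0 14 0 0 0;5 0 0 14 0 0 0")

```text
time_s: 5.22
position: [0.4753, 0.2343, 0.0326]
ee_rot: [-0.106, 0.994, -0.0, 0.0]
force: [-1.5, 0.1, 4.9]
opening: 0.303
grip_force: 58.9
```

carry_out(moves="5 0 0 -3 0 0 0;5 0 0 -6 0 0 0;5 0 0 -9 0 0 0;5 0 0 -12 0 0 0;5 0 0 -13 0 0 0;5 0 0 -13 0 0 0;5 0 0 -13 0 0 0;5 0 0 -13 0 0 0")

```text
time_s: 5.88
position: [0.4751, 0.2343, 0.045]
ee_rot: [-0.106, 0.994, -0.0, 0.0]
force: [4.4, -0.2, -9.6]
opening: 0.306
grip_force: 59.6
```

```bash
python3 - <<'E'
from h import *
import pickle
o=get_obs(); w=snapshot('wrist'); pickle.dump((o,w),open('w4.pkl','wb')); s=snapshot('scene')
print(o['position'],o['force'],o['opening'],o['grip_force'])
a=cv2.resize(w['color'][150:350,220:420],(400,400)); b=cv2.resize(s['color'][100:200,200:300],(400,400),interpolation=2)
cv2.imwrite('pics/w4.png',np.hstack([a,b])[:,:,::-1])
E
```

```text
[0.47509741 0.23429466 0.04499467] [ 4.38612547 -0.24326943 -9.64241823] 0.30575188456091246 59.60806846618652
```

View pics/w4.png

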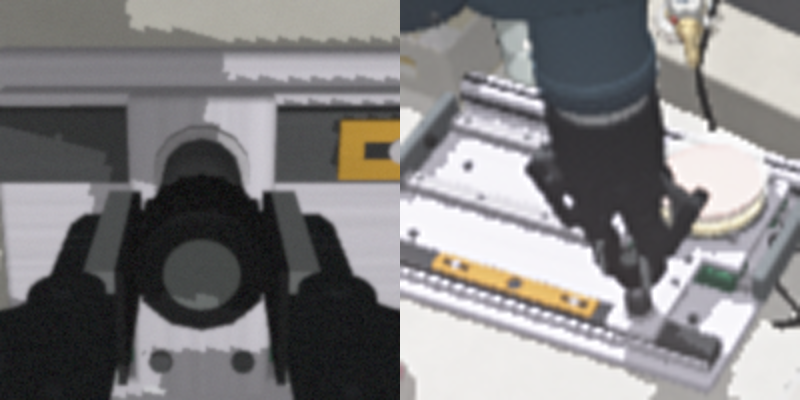

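The plunger is up: spring load about 9.6 N and roughly 12.4 mm of lift. Next I'll slide 107 mm, which stops about 4 mm short of the hole.

carry_out(moves="5 0 0 -1 0 0 0;5 0 2 -1 0 0 0;5 0 5 -1 0 0 0;5 0 10 -1 0 0 0;5 0 17 -1 0 0 0;5 0 25 -1 0 0 0;5 0 33 -1 0 0 0;5 0 41 -1 0 0 0;5 0 49 -1 0 0 0;5 0 57 -1 0 0 0;5 0 65 -1 0 0 0;5 0 73 -1 0 0 0;5 0 81 -1 0 0 0;5 0 89 -1 0 0 0;5 0 96 -1 0 0 0;5 0 101 -1 0 0 0;5 0 105 -1 0 0 0;5 0 107 -1 0 0 0;5 0 107 -1 0 0 0;5 0 107 -1 0 0 0")

```text
time_s: 7.65
position: [0.4521, 0.3401, 0.0462]
ee_rot: [-0.107, 0.994, 0.0, 0.0]
force: [3.9, 2.5, -10.4]
opening: 0.304
grip_force: 59.6
```

```bash
python3 - <<'E'
from h import *
import pickle
o=get_obs(); w=snapshot('wrist'); t=snapshot('top'); pickle.dump((o,w,t),open('w5.pkl','wb'))
print(o['position'],o['force'],o['opening'],o['grip_force'])
hsv=cv2.cvtColor(w['color'],cv2.COLOR_RGB2HSV)
m=cv2.inRange(hsv,(12,120,80),(28,255,255)); m[300:]=0
for c in cv2.findContours(m,0,2)[0]:
    if cv2.contourArea(c)>100: print(cv2.boundingRect(c))
a=w['color']; save(w,'w5.png')
E
```

```text
[0.4521288  0.3401011  0.04618098] [  3.89795973   2.48305202 -10.42039453] 0.30372727207414213 59.648221135139465
(358, 209, 88, 30)
(202, 209, 82, 30)
```

View pics/w5.png

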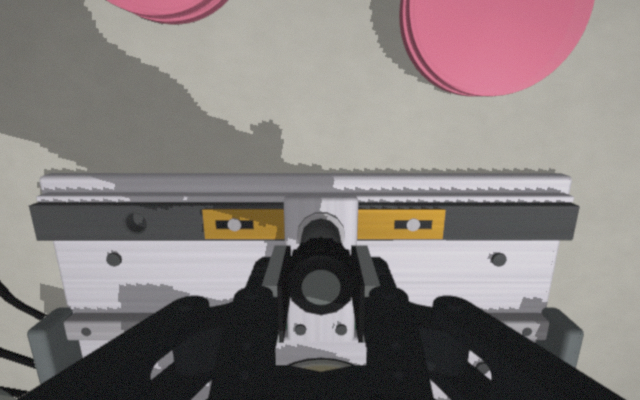

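The strip centre is at column 324 and the knob at column 322, so the pin is about 1.5-3 mm short of the hole. I'll release to drop the pin onto the strip, then lower the fingers around the knob.

carry_out(moves="30 0 0 0 0 0 0;34 0 0 0 0 0 0;34 0 0 0 0 0 0;34 0 0 0 0 0 0;34 0 0 3 0 0 0;34 0 0 6 0 0 0;34 0 0 9 0 0 0;34 0 0 9 0 0 0")

```text
time_s: 8.42
position: [0.4518, 0.3386, 0.0363]
ee_rot: [-0.106, 0.994, -0.0, -0.001]
force: [-0.7, -0.3, 0.4]
opening: 0.402
grip_force: 0.0
```

```bash
cat > k.py <<'E'
from h import *
o=get_obs(); w=snapshot('wrist'); g=cv2.cvtColor(w['color'],cv2.COLOR_RGB2GRAY)
print(o['time_s'],o['position'],o['force'].round(1),o['opening'])
k=g[240:330,270:375]; m=cv2.inRange(cv2.GaussianBlur(k,(3,3),0),52,110)   # light disk on knob's top
for c in cv2.findContours(m,0,2)[0]:
    if cv2.contourArea(c)>300: (x,y),(a,b),t=cv2.fitEllipse(c); print('disk',round(x+270,1),round(y+240,1),round(max(a,b),1),round(min(a,b),1))
m=cv2.inRange(cv2.cvtColor(w['color'],cv2.COLOR_RGB2HSV),(12,120,80),(28,255,255)); m[300:]=0
x=np.where(m.any(0))[0]; print('strip mid',(x.min()+x.max())/2,x.max()-x.min())
r=g[190:200]; print('front-tongue row', np.where(np.abs(np.diff(g[225].astype(int)))>40)[0])
import sys; save(w,sys.argv[1])
E
python3 k.py w6.png
```

```text
8.4167 [0.45176553 0.33857775 0.0362666 ] [-0.7 -0.3  0.4] 0.40175451691610226
disk 323.9 296.5 39.3 36.4
strip mid 326.0 254
front-tongue row [ 20 340 591]
```

The disk row (296.5) corresponds to a lift of about 10 mm, so the pin stands on the strip with roughly 1.8 mm to go. Now a light push with one finger in small steps.

carry_out(moves="34 0 1 1 0 0 0;34 0 2 2 0 0 0;34 0 3 2 0 0 0;34 0 4 2 0 0 0;34 0 4.5 2 0 0 0;34 0 5 2 0 0 0;34 0 5 2 0 0 0")

```text
time_s: 9.05
position: [0.4514, 0.3439, 0.0352]
ee_rot: [-0.106, 0.994, 0.0, 0.0]
force: [0.2, -1.3, -0.9]
opening: 0.395
grip_force: 0.2
```

```bash
python3 k.py w7.png
```

```text
9.05 [0.45135559 0.34389581 0.03520674] [ 0.2 -1.3 -0.9] 0.39520471823292364
disk 312.8 284.1 37.0 34.8
strip mid 316.5 255
front-tongue row [583]
```

The disk row fell from 296.5 to 284.1, the value expected at lift 0, so the pin has dropped home. I'll centre the fingers, open and retreat upwards.

carry_out(moves="34 0 -2 0 0 0 0;45 0 -4 0 0 0 0;60 0 -4 0 0 0 0;60 0 -4 0 0 0 0;60 0 -4 0 0 0 0;60 0 -4 -10 0 0 0;60 0 -4 -30 0 0 0;60 0 -4 -60 0 0 0;60 0 -4 -90 0 0 0;60 0 -4 -115 0 0 0;60 0 -4 -115 0 0 0;60 0 -4 -115 0 0 0")

```text
time_s: 10.1
position: [0.4536, 0.3407, 0.1529]
ee_rot: [-0.106, 0.994, 0.001, 0.002]
force: [0.0, 0.1, 0.5]
opening: 0.705
grip_force: 0.0
```

```bash
python3 - <<'E'
from h import *
o=get_obs(); w=snapshot('wrist'); s=snapshot('scene'); print(o['time_s'],o['position'],o['force'].round(1))
save(w,'w8.png')
a=cv2.resize(w['color'][100:400,170:470],(400,400)); b=cv2.resize(s['color'][90:210,190:310],(400,400),interpolation=2)
cv2.imwrite('pics/f.png',np.hstack([a,b])[:,:,::-1])
E
```

```text
10.1 [0.45358777 0.34065977 0.15287937] [0.  0.1 0.5]
```

View pics/f.png

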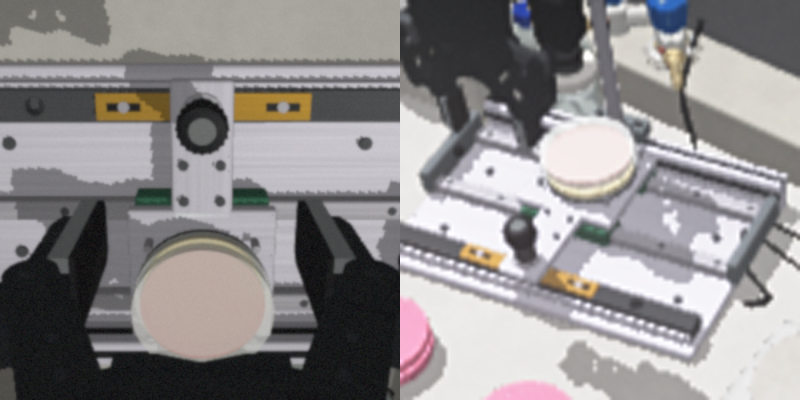

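```bash
python3 - <<'E'
from h import *
import pickle
for n in ('w1.png','w8.png'):
    im=cv2.imread('pics/'+n); hsv=cv2.cvtColor(im,cv2.COLOR_BGR2HSV); g=cv2.cvtColor(im,cv2.COLOR_BGR2GRAY)
    m=cv2.inRange(hsv,(12,120,80),(28,255,255)); m[:140]=0; m[250:]=0; ys,xs=np.where(m); print(n,'strip x',xs.min(),xs.max(),'rows',np.where(m.sum(1)>5000)[0][[0,-1]])
    k=cv2.GaussianBlur(g,(3,3),0)[165:235,295:350]; d=cv2.inRange(k,60,140)
    for c in cv2.findContours(d,0,2)[0]:
        if 150<cv2.contourArea(c)<900: (x,y),ab,t=cv2.fitEllipse(c); print(' disk',x+295,y+165,ab)
    d=np.uint8(k<60); c=max(cv2.findContours(d,0,2)[0],key=cv2.contourArea); print(' knob',cv2.boundingRect(c))
f=200/np.tan(np.radians(58.52883)/2); M=np.linalg.inv(pickle.load(open('w1.pkl','rb'))[1]['tool_from_camera'])
def v(x,h,tz): c=M@np.r_[x,0,-(h-tz),1]; return f*c[1]/c[2]+200.4
for tz in(.1508,.1529):
  print([round(v(x,h,tz),1) for x in (0,.002) for h in (.03,.088,.098)])
E
```

```text
w1.png strip x 370 533 rows [173 193]
 knob (9, 13, 39, 41)
w8.png strip x 241 403 rows [169 189]
 knob (8, 9, 37, 41)
[np.float64(183.4), np.float64(202.4), np.float64(206.5), np.float64(181.1), np.float64(199.7), np.float64(203.7)]
[np.float64(182.8), np.float64(201.6), np.float64(205.6), np.float64(180.6), np.float64(198.8), np.float64(202.8)]
```

The knob and strip shifted by the same 4 px between the start view and now, so the knob is at its home height. The dishes are seated and the arm is clear.

```bash
python3 -c "
from plant import *
print(hand_in())"
```

```text
the job is handed in; nothing more can be done
None
```

The job is handed in: the pictures show the carriage under the camera with the plunger dropped home in hole 2, the dishes in their nest and the arm clear, but `hand_in()` gave no verdict.

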